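# Hold the hidden idler bolt against its spring

### The arm

A 6-joint arm with a two-finger parallel gripper is mounted at the origin on a cart in front of the work surface, level with it; the furniture and walls round the work are solid. World frame = base frame: x ahead of the robot, y to its left, z up, the work surface at z = 0. Lengths are in m, angles in rad, forces in N, time in s.
With the tool pointing down it reaches from about 0.35 to 0.975 m from the base axis. Payload 7.1 kg.
Tool frame: the origin (TCP) lies between the finger pads, 19 mm behind the fingertips; this is the grasp point; z points along the fingers, x is the direction in which the jaws open and shut, and the axes are right-handed (so a half turn about z gives the same grasp; the last joint's range is limited). The gripper opens to 88 mm and grips with 3 to 60 N. Pads are 20 mm wide; open, the fingers measure 115 mm over their backs; the gripper's body (75 mm by 178 mm) begins 61 mm behind the grasp point.
Start: joints at [-0.019, 0.423, 1.63, -0, 1.089, -0.019], TCP at [0.625, 0, 0.241] pointing down, gripper open.
Joint ranges: [-3, 3], [-0.9, 2.11], [0.09, 2.58], [-1.31, 4.45], [0.11, 2.69], [-2.54, 2.54]. Speed limits (rad/s): [2.39, 2.39, 3.01, 3.14, 3.14, 3.14].

### API

Orientations are given as a unit quaternion [w, x, y, z].
In Python, from station import move_pose, movel, movej, command_gripper, wait, inverse_kinematics, read_camera, camera_info, MotionError, job_done, get_time, get_joint_pos, get_qvel, get_effort, get_tcp_pos, get_ee_rot, get_ft_force, get_ft_torque, get_grip_width gives the robot as it stands. Calls block until the motion is done:
- move_pose(position, orientation): joint-space move of the TCP to a pose.
- movel(position, frame=None, v=0.15, until_force=None): straight line of the TCP; frame=None keeps the orientation; v is the mean speed in m/s. With until_force (N) it stops when the force on the tool has changed by that much, and returns True; else False.
- movej(angles): joint-space move.
- command_gripper(opening): opening from 0.0 (shut) to 1.0 (fully open); the grip force is fixed at half the most; returns when the fingers have stopped.
- wait(seconds).
- inverse_kinematics(position, orientation): joint angles nearest the present ones, or None.
- read_camera(name): name is "scene" or "side" or "wrist"; returns the picture (384x512x3 uint8, red, green, blue); there is no depth.
- camera_info(name): a dict with "intrinsics" (3x3 intrinsics, pixels), "T" (4x4, takes a point from camera to world coordinates); the wrist camera has in their place "tool_from_camera" (4x4, takes a point from camera to tool coordinates, whose origin is the TCP and whose axes are the tool frame's). Camera axes: x right, y up, looking along -z (the intrinsics and any distortion apply to the point x, -y, -z); pixel columns grow to the right and rows downward; lengths in m; the calibration is good to about 2 mm. A picture is of the moment at which its call begins: read the wrist's pose just before it. camera_info takes no time and is no camera call.
A pose or a line that the arm cannot do raises MotionError and nothing moves.
- job_done(): hands the job in, once; it reports no verdict.
Readings, each from a call of its own:
- get_time(): time.
- get_joint_pos(): joint angles.
- get_qvel(): joint speeds.
- get_effort(): joint torques, N m.
- get_tcp_pos(): TCP position.
- get_ee_rot(): TCP orientation.
- get_ft_force(): force on the tool from outside, world axes, zero at the start.
- get_ft_torque(): the same for the moment, N m.
- get_grip_width(): opening from 0.0 (shut) to 1.0 (fully open).
Only numpy, scipy, OpenCV 4.12 (cv2) and the standard library are available. Lean on these libraries where they do the work, as an engineer would, in place of code of your own. Each camera call takes 0.05 s, during which the arm holds its last target.

### The job

With the flat-blade screwdriver, lever the small hinged sheet-metal cover up at the slot in the front of the bracket, fold the cover right over onto its rubber buffer, and lay the screwdriver back down on the bench without dropping it. Then reach down into the narrow gap behind the bracket, grip the hidden hexagon bolt head by two opposite flats and turn it until the spring-loaded idler arm is up against its upper stop pin; do not push the arm itself, and leave the other things on the bench where they are. Finish still gripping the bolt head and holding it there against the spring, so that the lock nut in front can be tightened.

Things in the scene. Friction and masses are not known exactly. Their poses are not given: they have to be found in the camera images.
- stand: fixed blue-grey painted idler stand, 165 x 92 mm, 105 mm tall; origin under its middle, x from front (robot side) to back, z up. Bracket plate at x -45..-35 mm, y +-36, up to z 100; cast housing from x +11 (65 mm long, top z 84, front wall z 98). Gap between them 46 mm wide, open at both sides, floor z 12, roofed by the cover
- slot_mouth (a point): middle of the blade slot's front mouth on the stand (x -45, y 0, z 94 mm). The slot is a notch in the bracket's top edge, 32 mm wide, floor at z 88; the closed cover's underside at z 100.7 is its roof; behind the 10 mm plate is the open gap. Blade goes in along the stand's +x. axes as the stand's
- cover (a joint): hinge of the cover, along the stand's y at its x +16, z 102 mm (rear of the gap). 0 = shut, grows as the front edge rises, 3.2 rad = folded over on its buffer. Stiff: stays where left from about 70 to 110 degrees, falls shut or open outside that; about 2 N lifts it at the slot
- cover_plate: steel sheet cover 63 x 72 x 2.5 mm with a flared 30 mm wide lip 12 mm long at the middle of its front edge, over the slot; 0.2 kg. Origin on the hinge line; shut, its axes are the stand's and the sheet runs to -x
- cover_lip (a point): middle of the cover's front edge, underside, where the flared lip begins, 63 mm from the hinge
- idler_bolt (a joint): turn of the pivot bolt about the stand's +x axis, y 0, z 70 mm; head and idler arm turn with it. 0 = spring holds the arm down on the lower pin, 0.5 rad = arm up against the upper pin (hard stop). Spring torque 0.12 N m at 0, 0.22 N m at 0.5, plus the arm's weight (about 0.04 N m); gripping with 25 N or more holds it
- bolt_head: hexagon bolt head, 30 mm across flats, 16 mm thick along its axis, in the gap, 10 mm behind the bracket, under the cover. Origin at its centre (stand x -17, z 70 mm); x axis = bolt axis; y axis square to one pair of flats: tilted -0.35 rad from level about x at joint 0, +0.15 at 0.5
- idler_arm: arm in front of the bracket turning with the bolt; points to the stand's +y, rubber roller 32 mm diameter at 62 mm from the axis. Two dowel pins on the bracket limit its swing. Origin on the bolt axis. Not to be pushed
- flat_driver: loose flat-blade screwdriver, 209 mm long, 26 mm thick handle, 0.09 kg, lying right of the stand, in front of the drill press's left side. Origin under its middle, x axis towards the tip. Handle x -96..-8 mm, shaft 6 mm diameter to x +96, then a flat blade 8 mm wide, 2 to 3 mm thick, all centred 13 mm above the origin, so the tip is 112 mm ahead of the origin
- driver_handle (a point): middle of the handle, on the screwdriver's axis, 13 mm above the bench when lying; axes as the screwdriver's; the tip is 162 mm ahead of this point
- drill_press: fixed drill press right of the stand, solid from x 0.47 m back, y -0.12 to 0.15 m (feed handles on its left), 0.6 m tall: the arm starts on its other side and must pass in front of it; origin under its column
- threadlock: bystander: loose small bottle with a nozzle, 34 mm wide, 94 mm tall, behind the stand; origin under its middle
- coupling: bystander: loose metal shaft coupling 25 x 34 x 30 mm, behind the stand; origin under its middle
- brass_nut: bystander: loose brass lock nut 22 mm wide, 6 mm thick, on the bench behind the stand, to the right; origin under its middle
- hex_key: bystander: loose L-shaped hexagon key 92 x 28 x 5 mm, lying left of the stand near the front edge of the bench; origin under its middle
- cross_driver: bystander: loose cross-head screwdriver 185 mm long lying left of the stand; not the flat-blade one; origin under its middle

How it is judged:
By the outcome, as a careful person would: the job done as asked, in the order asked, and still so for the second after the job is handed in, while the arm keeps its last pose, push and grip.
It also fails if it takes over 70 s, if anything falls off the work surface, if the arm or the gripper's body presses on something with over 40 N, if the wrist force passes 120 N, or if a joint passes its speed limit or range.

## Working session

There is one attempt and no reset: what is moved stays moved. The work goes in short steps, each a Python script; the robot and the scene stay as the last script left them, time stands still between calls to the robot, and variables do not carry over. Pictures are saved under pics/ and viewed, and the job is handed in when it is done.

```bash
mkdir -p pics; ls
python3 - <<'E'
from station import *
import cv2,numpy as np
np.set_printoptions(precision=4,suppress=True)
for n in ["scene","side","wrist"]:
    im=read_camera(n); cv2.imwrite(f"pics/{n}0.png",im[:,:,::-1])
    print(n,camera_info(n))
print(get_time(),get_tcp_pos(),get_ee_rot(),get_grip_width(),get_ft_force())
E
```

```text
pics
scene {'intrinsics': array([[371.5062,   0.    , 258.1049],
       [  0.    , 371.5062, 192.2087],
       [  0.    ,   0.    ,   1.    ]]), 'T': array([[-0.8456,  0.2165, -0.488 ,  0.1306],
       [-0.5338, -0.3584,  0.7659,  0.9837],
       [-0.0091,  0.9081,  0.4186,  0.4856],
       [ 0.    ,  0.    ,  0.    ,  1.    ]])}
side {'intrinsics': array([[374.4662,   0.    , 251.5907],
       [  0.    , 374.4662, 189.2517],
       [  0.    ,   0.    ,   1.    ]]), 'T': array([[-0.9941,  0.0637, -0.0872,  0.5103],
       [-0.1057, -0.4087,  0.9065,  1.062 ],
       [ 0.0221,  0.9104,  0.4131,  0.4402],
       [ 0.    ,  0.    ,  0.    ,  1.    ]])}
wrist {'intrinsics': array([[272.8247,   0.    , 254.1915],
       [  0.    , 272.8247, 192.0256],
       [  0.    ,   0.    ,   1.    ]]), 'tool_from_camera': array([[ 1.    , -0.0006, -0.0009, -0.0008],
       [-0.0008, -0.9619, -0.2734, -0.0746],
       [-0.0007,  0.2734, -0.9619, -0.1446],
       [ 0.    ,  0.    ,  0.    ,  1.    ]])}
0.15 [0.6246 0.     0.2408] [-0.      1.     -0.     -0.0006] 1.000787622853775 [-0.0452 -0.4297 -0.8642]
```

View pics/scene0.png

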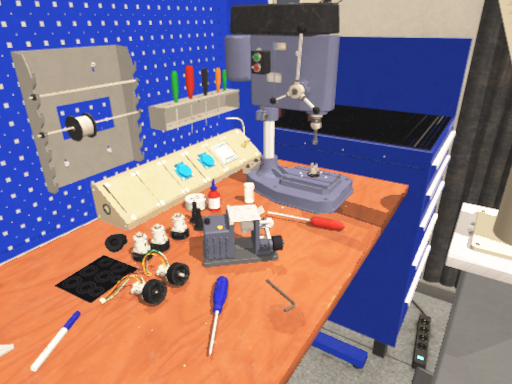

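View pics/side0.png

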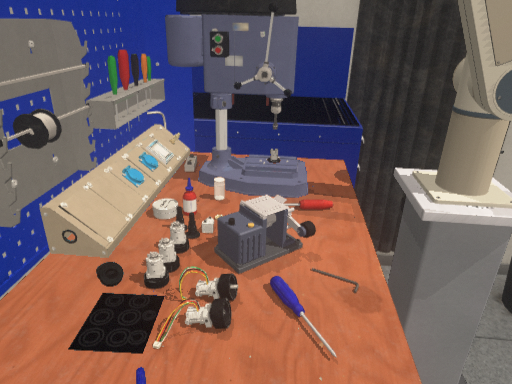

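View pics/wrist0.png

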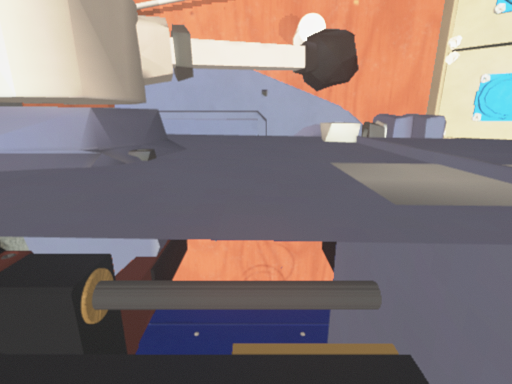

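```bash
cat > h.py <<'E'
from station import *
import cv2,numpy as np
np.set_printoptions(precision=4,suppress=True)
from scipy.spatial.transform import Rotation as R
def R2q(M):
    q=R.from_matrix(M).as_quat(); return [q[3],q[0],q[1],q[2]]
def q2R(q): return R.from_quat([q[1],q[2],q[3],q[0]]).as_matrix()
def cam(n,pose=None):
    c=camera_info(n); K=c['intrinsics']
    if n=='wrist':
        T=np.eye(4);p,q=pose if pose is not None else (get_tcp_pos(),get_ee_rot())
        T[:3,:3]=q2R(q);T[:3,3]=p
        return K,T@c['tool_from_camera'],c
    return K,c['T'],c
def ray(C,uv):
    K,T=C[:2]; d=np.array([(uv[0]-K[0,2])/K[0,0],-(uv[1]-K[1,2])/K[1,1],-1.])
    d=T[:3,:3]@d; return T[:3,3],d/np.linalg.norm(d)
def onz(C,uv,z):
    o,d=ray(C,uv); return o+d*(z-o[2])/d[2]
def proj(C,P):
    K,T=C[:2]; p=np.linalg.inv(T)@np.append(P,1); 
    return np.array([K[0,2]+K[0,0]*p[0]/-p[2],K[1,2]-K[1,1]*p[1]/-p[2]])
def tri(C1,u1,C2,u2):
    o1,d1=ray(C1,u1);o2,d2=ray(C2,u2)
    A=np.stack([d1,-d2],1);t=np.linalg.lstsq(A,o2-o1,rcond=None)[0]
    a=o1+d1*t[0];b=o2+d2*t[1];return (a+b)/2,np.linalg.norm(a-b)
def snap(n,name,crop=None,f=1):
    im=read_camera(n)[:,:,::-1]
    cv2.imwrite('pics/raw_'+name+'.png',im)
    if crop: x0,y0,x1,y1=crop; im=im[y0:y1,x0:x1]
    if f!=1: im=cv2.resize(im,None,fx=f,fy=f,interpolation=cv2.INTER_CUBIC)
    cv2.imwrite('pics/'+name+'.png',im)
E
python3 - <<'E'
from h import *
S=cam('side');C=cam('scene')
print([c for c in (camera_info('side').keys())])
print('tcp',proj(S,[0.625,0,.241]),proj(C,[0.625,0,.241]), 'base',proj(S,[0,0,0]),proj(C,[0,0,0]))
for uv in [(203,175),(305,190),(222,150),(357,158),(385,260),(215,255),(300,240)]: print('side',uv,onz(S,uv,0))
im=cv2.imread('pics/scene0.png')[170:290,180:360]; cv2.imwrite('pics/c1.png',cv2.resize(im,None,fx=4.4,fy=4.4,interpolation=cv2.INTER_CUBIC))
im=cv2.imread('pics/side0.png')[165:285,180:360]; cv2.imwrite('pics/c2.png',cv2.resize(im,None,fx=4.4,fy=4.4,interpolation=cv2.INTER_CUBIC))
E
```

```text
['intrinsics', 'T']
tcp [249.4033  96.9425] [295.1105 111.7853] base [459.1909 188.9737] [524.335  240.7429]
side (203, 175) [ 0.7627  0.0134 -0.    ]
side (305, 190) [0.4518 0.0777 0.    ]
side (222, 150) [ 0.7479 -0.2348  0.    ]
side (357, 158) [ 0.2611 -0.2289  0.    ]
side (385, 260) [0.2975 0.4009 0.    ]
side (215, 255) [0.6428 0.431  0.    ]
side (300, 240) [0.4691 0.3486 0.    ]
```

View pics/c1.png

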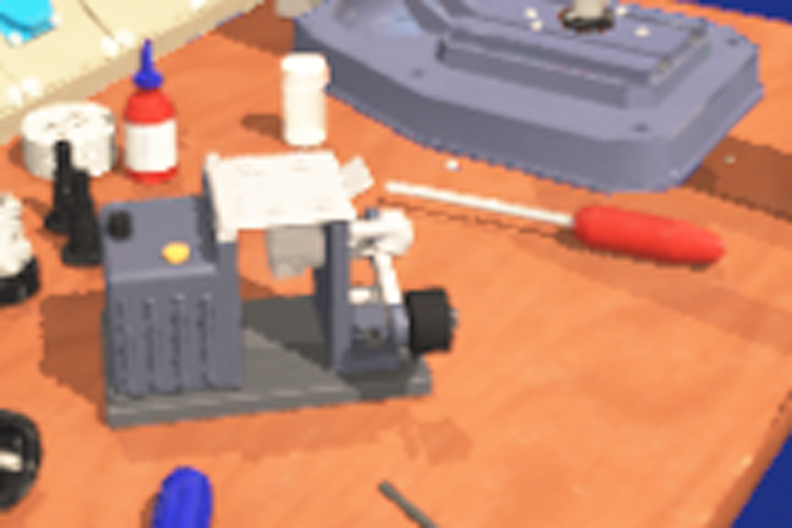

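View pics/c2.png

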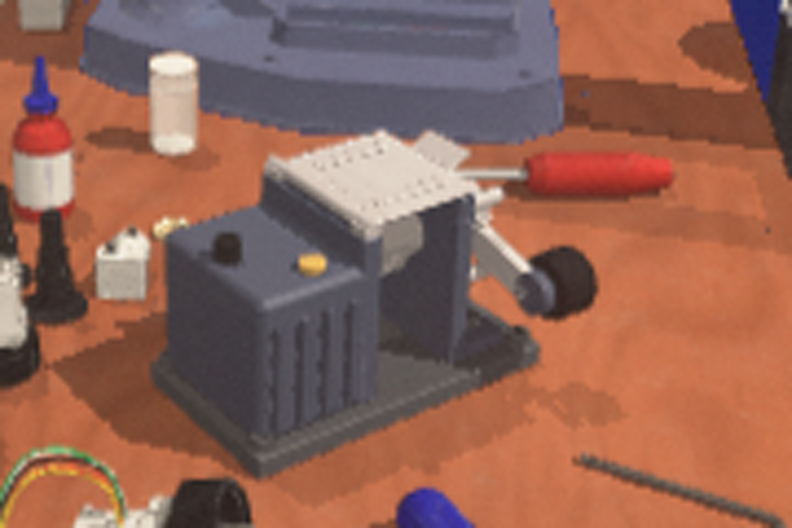

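Run:
```python
from h import *
S=cam('side');C=cam('scene')
print(get_joint_pos())
for n,a,b in [('chuck',(316,140),(276,128)),('vise',(313,165),(274,152)),('colbot',(268,160),(222,150)),('knob hub',(297,90),(265,74)),('button',(257,58),(217,37)),('handletop',(299,34),(272,10))]:
    print(n,tri(C,a,S,b))
snap('scene','s1',(200,0,420,220),3.5)
snap('side','d1',(140,0,340,200),4)
```

```text
[-0.019   0.4237  1.6305  0.      1.0886 -0.019 ]
chuck (array([0.546 , 0.017 , 0.1657]), np.float64(0.010854328655113224))
vise (array([0.5478, 0.0246, 0.0935]), np.float64(0.005389252749838492))
colbot (array([0.6988, 0.0319, 0.0885]), np.float64(0.0038471189337162598))
knob hub (array([0.5776, 0.0872, 0.3181]), np.float64(0.00435175079704717))
button (array([0.6966, 0.0946, 0.3974]), np.float64(0.003742200511403788))
handletop (array([0.5644, 0.1141, 0.4585]), np.float64(0.004356577601013532))
```

View pics/s1.png

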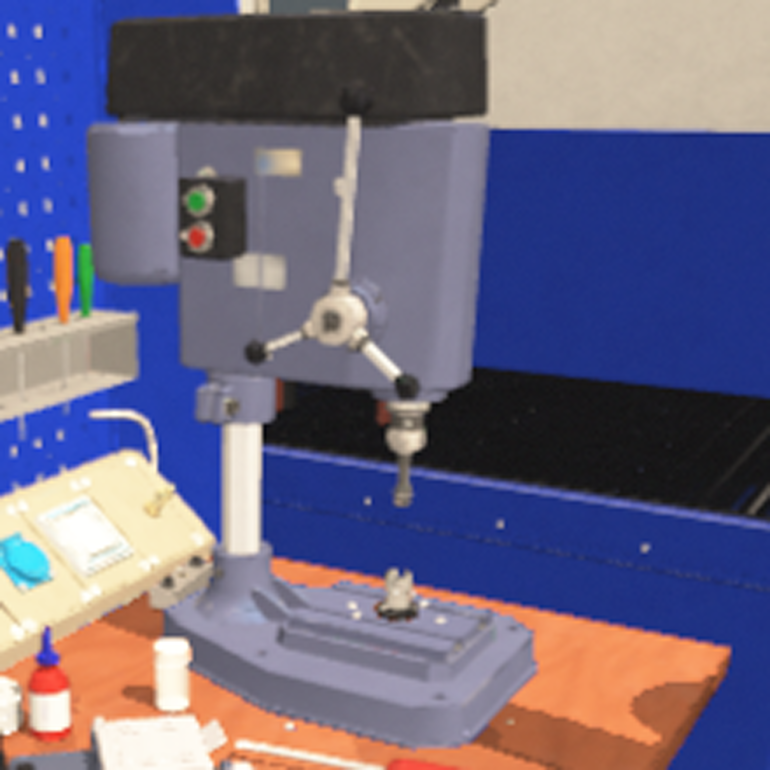

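View pics/d1.png

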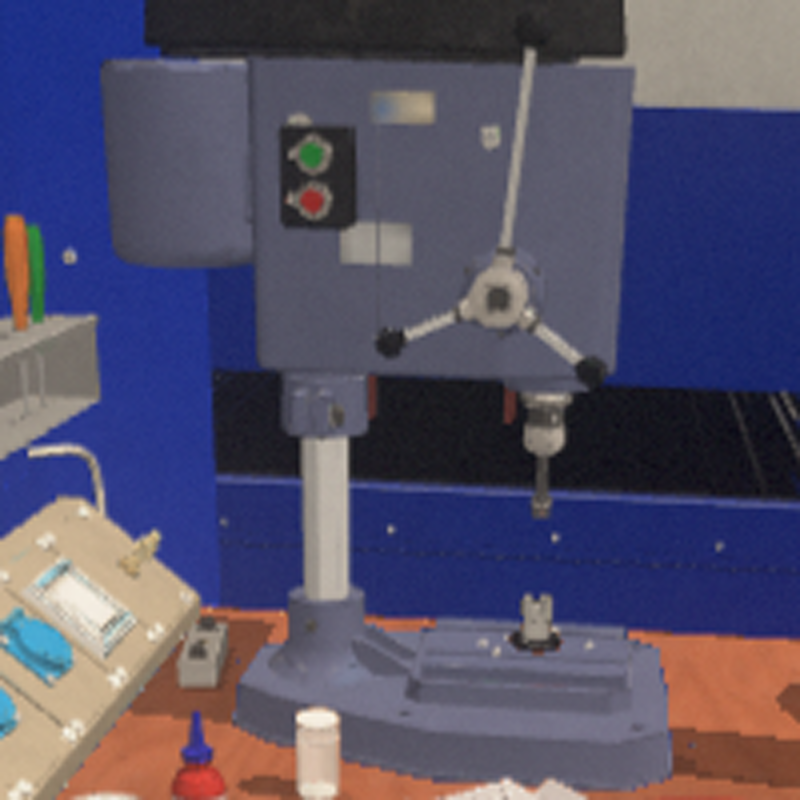

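Run:
```python
from h import *
print(get_effort(),get_ft_force(),get_ft_torque(),get_time())
q=np.array(get_joint_pos())
for d in [-.01,-.03,-.06]:
    p=q.copy();p[0]+=d;movej(list(p));print(d,get_tcp_pos(),get_joint_pos()[0]-p[0],get_effort(),get_ft_force(),get_time())
```

```text
[ -0.0004 -54.4218 -27.3553   0.0643   0.021   -0.0001] [-0.8509 -0.6619  0.183 ] [-0.0157 -0.0181 -0.0277] 0.25
-0.01 [ 0.6247 -0.0067  0.241 ] -0.0007545258942662711 [ -0.1231 -54.4094 -27.3583   0.0346   0.0207  -0.0001] [ 0.1928  0.0669 -0.3582] 0.5
-0.03 [ 0.6245 -0.0192  0.2411] -0.000860110834088032 [ -0.4181 -54.4416 -27.3999  -0.0009   0.0156   0.0002] [0.1306 0.9097 0.6188] 0.75
-0.06 [ 0.6236 -0.0378  0.241 ] -0.0006835415469277906 [ -0.6755 -54.4503 -27.4182  -0.0333   0.0129   0.0004] [ 0.6926 -0.4887 -0.2787] 1.0
```

Run:
```python
from h import *
q=np.array(get_joint_pos())
for d in [-.06,-.12]:
    p=q.copy();p[0]+=d;movej(list(p));print(d,get_tcp_pos(),get_joint_pos()[0]-p[0],get_effort()[:3],get_ft_force(),get_time())
snap('wrist','w1')
snap('scene','s2')
```

```text
-0.06 [ 0.6201 -0.0757  0.241 ] -0.0010676920929704181 [ -1.1004 -54.4477 -27.4543] [0.4633 0.4851 0.2735] 1.275
-0.12 [ 0.6144 -0.1124  0.241 ] -0.0004838300057864453 [ -1.1818 -54.4431 -27.4559] [ 0.3677 -0.6643  0.5998] 1.55
```

View pics/w1.png

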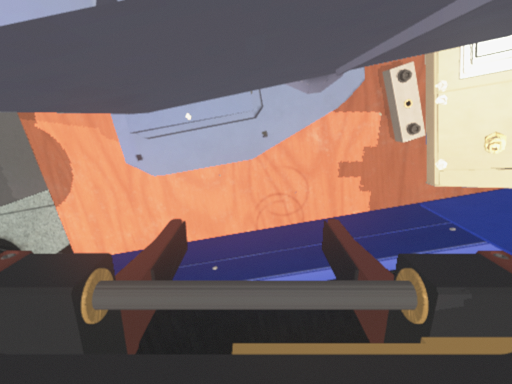

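View pics/s2.png

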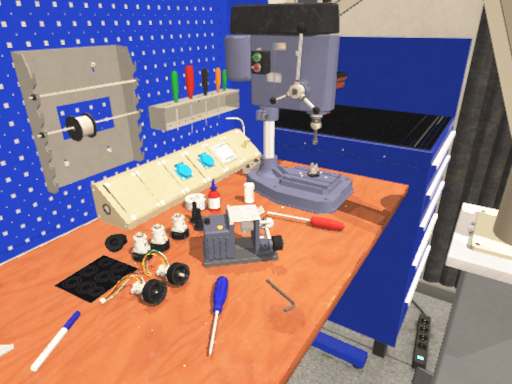

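Run:
```python
from h import *
S=cam('side');C=cam('scene')
def c1(u,v): return (180+u/4.4,170+v/4.4)
def c2(u,v): return (180+u/4.4,165+v/4.4)
for uv in [(250,120),(300,122)]:
    o,d=ray(S,uv); t=(-.24-o[1])/d[1]; print('cab',o+t*d)
print('scene base corners',[onz(C,c1(*p),0) for p in [(107,425),(430,392)]])
print('side base corners',[onz(S,c2(*p),0) for p in [(153,378),(262,475),(540,355)]])
print('tri FL',tri(C,c1(107,425),S,c2(262,475)), tri(C,c1(430,392),S,c2(540,355)))
print('driver',onz(C,c1(387,187),.013),onz(C,c1(722,248),.013),onz(C,c1(575,215),.013), onz(S,c2(673,172),.013),onz(S,c2(525,172),.013))
# cover corners
for n,a,b in [('rearL',(232,240),(365,235)),('frontL',(350,215),(475,187)),('rearR',(205,155),(268,160)),('frontR',(335,152),(380,133))]:
    print(n,tri(C,c1(*a),S,c2(*b)))
q=np.array(get_joint_pos()); p=q.copy();p[0]-=.06;movej(list(p));print(get_tcp_pos(),get_ft_force())
P=get_tcp_pos(); a=p[0]
ang=np.arctan2(P[1],P[0]);r=.37
for fr in [np.array([r*np.cos(ang),r*np.sin(ang),.27])]:
    movel(list(fr),v=.3);print(get_tcp_pos(),get_joint_pos(),get_ft_force(),get_time())
```

```text
cab [ 0.6472 -0.24    0.1155]
cab [ 0.4712 -0.24    0.1169]
scene base corners [array([0.5902, 0.4838, 0.    ]), array([0.4676, 0.3756, 0.    ])]
side base corners [array([0.6462, 0.4165, 0.    ]), array([ 0.5851,  0.4832, -0.    ]), array([0.4635, 0.3708, 0.    ])]
tri FL (array([0.5842, 0.4904, 0.0059]), np.float64(0.0007412218037019508)) (array([0.4641, 0.382 , 0.0061]), np.float64(0.0017013221392756866))
driver [0.5884 0.2166 0.013 ] [0.3859 0.181  0.013 ] [0.4743 0.189  0.013 ] [0.384 0.184 0.013] [0.4701 0.197  0.013 ]
rearL (array([0.5477, 0.431 , 0.0925]), np.float64(0.0005662710312220003))
frontL (array([0.5011, 0.3976, 0.1032]), np.float64(0.000590920832193191))
rearR (array([0.5966, 0.3864, 0.105 ]), np.float64(0.0021083292344361558))
frontR (array([0.548 , 0.3377, 0.099 ]), np.float64(0.0012184976524716742))
[ 0.6068 -0.1481  0.241 ] [-1.0149 -0.0564  0.7904]
[ 0.3609 -0.0878  0.2704] [-0.2712 -0.0116  2.1179  0.0007  1.0343 -0.0325] [ 0.5099 -1.0558 -0.0448] 2.9333
```

```bash
cat >> h.py <<'E'
Z=np.array([0,0,1.])
def toolR(yaw,pitch=0,roll=0):
    """tool y along horizontal dir yaw when pitch=0; pitch>0 leans body back (away from d) about tool x; then roll about d (world)"""
    d=np.array([np.cos(yaw),np.sin(yaw),0]); 
    x=np.cross(d,-Z); M=np.stack([x,d,-Z],1)
    # body back: tool z gets +d component
    Mp=R.from_rotvec(x*pitch).as_matrix()@M
    return R.from_rotvec(d*roll).as_matrix()@Mp
E
python3 - <<'E'
from h import *
M=toolR(.73); print(M, toolR(0,.3)[:,2])
q=R2q(M)
for p in [(.34,.15,.32),(.37,.27,.33)]: print(inverse_kinematics(list(p),q))
for d in [(.443,.191,.023,.17,.26),(.41,.265,.1,.73,.26)]:print(inverse_kinematics(list(d[:3]),R2q(toolR(d[3],d[4]))))
for r in (-.35,.15): print('bolt',inverse_kinematics([.543,.386,.07],R2q(toolR(.73,0,r))))
for p in [(.34,.15,.32),(.37,.27,.33)]: 
    move_pose(list(p),q);print(get_tcp_pos(),get_joint_pos(),get_ft_force(),get_time())
snap('wrist','w2')
E
```

```text
[[-0.6669  0.7452  0.    ]
 [ 0.7452  0.6669  0.    ]
 [ 0.      0.     -1.    ]] [-0.2955  0.     -0.9553]
[ 0.3835 -0.077   2.0543 -0.      1.1644 -1.9173]
[ 0.6044  0.0661  1.8882 -0.      1.1872 -1.6964]
[ 0.354   0.6766  1.881   0.0632  0.8407 -1.435 ]
[ 0.5733  0.5494  1.8563 -0.0479  0.9933 -1.6961]
bolt [ 0.7502  0.7156  1.6282 -0.4686  0.8619 -1.231 ]
bolt [ 0.536   0.706   1.6017  0.1927  0.8723 -1.8918]
[0.3402 0.1499 0.3198] [ 0.3829 -0.0761  2.054  -0.0001  1.1643 -1.9166] [0.9652 0.4756 0.761 ] 4.5833
[0.3698 0.2699 0.3294] [ 0.6046  0.0672  1.8884 -0.0003  1.1875 -1.6966] [-0.4411 -0.201  -0.1758] 5.15
```

View pics/w2.png

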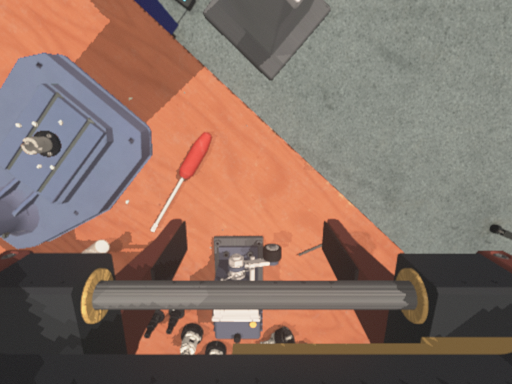

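Run:
```python
from h import *
W=cam('wrist');im=cv2.imread('pics/raw_w2.png');hsv=cv2.cvtColor(im,cv2.COLOR_BGR2HSV)
# red handle: saturated red hue ~0 vs orange bench
h,s,v=cv2.split(hsv)
m=(((h<4)|(h>174))&(s>170)&(v>120)).astype(np.uint8)
m[:100]=0;m[190:]=0;m[:,:165]=0;m[:,230:]=0
n,l,st,c=cv2.connectedComponentsWithStats(m);k=1+np.argmax(st[1:,4]);print(st[k])
p=np.argwhere(l==k)[:,::-1].astype(np.float32)
P=np.array([onz(W,q,.013)[:2] for q in p]); mu=P.mean(0);w,V=np.linalg.eigh(np.cov(P.T));d=V[:,1]; d*=np.sign(d[0]); t=(P-mu)@d;print('handle',mu,np.degrees(np.arctan2(d[1],d[0])),t.min(),t.max(),mu+d*t.min(),mu+d*t.max())
print('width',np.ptp((P-mu)@V[:,0]))
print('tip',onz(W,(153,230),.013),'end',onz(W,(209.5,133),.013))
print('stand front corners',onz(W,(215,237),.012),onz(W,(262,237),.012))
c=im[110:340,140:300];cv2.imwrite('pics/w2c.png',cv2.resize(c,None,fx=2.6*1,fy=2.6,interpolation=cv2.INTER_CUBIC))
```

```text
[182 133  23  33  75]
handle [0.4266 0.1784] 6.74614230254849 -0.036220446584749814 0.030768986981729453 [0.3907 0.1742] [0.4572 0.182 ]
width 0.00602291036050563
tip [0.5879 0.2163 0.013 ] end [0.3843 0.1831 0.013 ]
stand front corners [0.5234 0.3098 0.012 ] [0.4654 0.3744 0.012 ]
```

View pics/w2c.png

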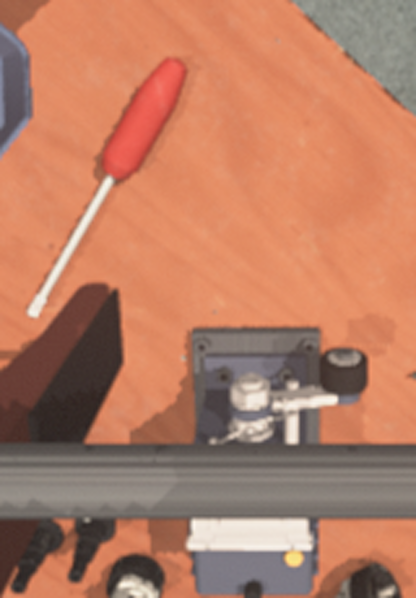

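Run:
```python
from h import *
q=R2q(toolR(.1616,-.26))
print(toolR(0,-.26)[:,2])
g=np.array([.4428,.1926])
move_pose([.40,.23,.25],q);print(get_tcp_pos(),get_ft_force())
movel([*g,.10],v=.2);print(get_ft_force())
print(movel([*g,.023],v=.08,until_force=8),get_tcp_pos(),get_ft_force())
command_gripper(0.0);print(get_grip_width()*88,get_ft_force(),get_time())
snap('side','d2',(200,120,380,270),4.4);snap('scene','s3',(180,120,380,290),4)
```

```text
[ 0.2571  0.     -0.9664]
[0.4004 0.2295 0.2507] [ 0.3861 -0.0544 -0.1014]
[ 0.0215 -0.8131  0.3085]
False [0.4428 0.1927 0.023 ] [-0.453   0.55    0.4237]
25.366385014792463 [-0.5742 -0.546  -0.6252] 8.9083
```

View pics/d2.png

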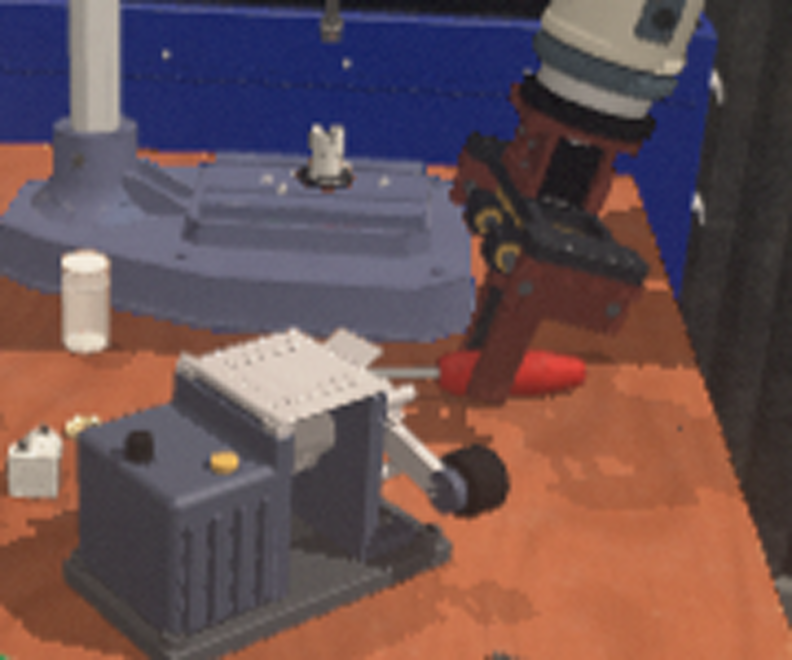

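View pics/s3.png

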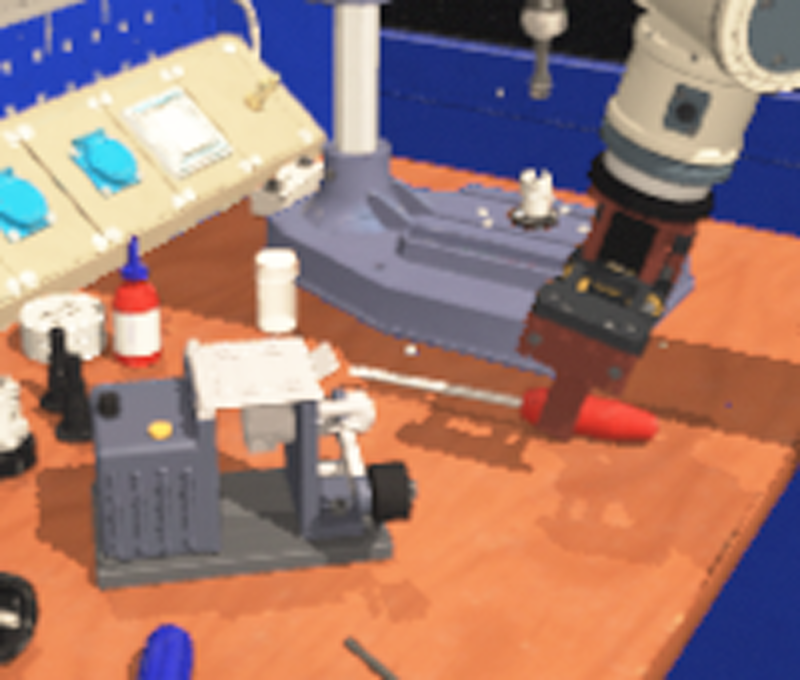

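```bash
cat >> h.py <<'E'
SY=.7317; SX=np.array([np.cos(SY),np.sin(SY),0]); SYv=np.array([-np.sin(SY),np.cos(SY),0]); SO=np.array([.5558,.3972,0])
def stand(x,y,z): return SO+SX*x+SYv*y+Z*z
def tostand(P): d=np.array(P)-SO; return np.array([d@SX,d@SYv,d[2]])
TIP=np.array([.147,0,-.010]) # tip from TCP in stand axes with yaw SY, pitch -.26
def tcp_for_tip(x,y,z): return list(stand(x-TIP[0],y-TIP[1],z-TIP[2]))
QD=R2q(toolR(SY,-.26))
E
python3 - <<'E'
from h import *
movel([.4428,.1927,.20],v=.2);print(get_ft_force())
move_pose(tcp_for_tip(-.09,0,.21),QD);print(get_tcp_pos(),get_ft_force(),get_grip_width()*88)
movel(tcp_for_tip(-.075,0,.094),v=.15);print(get_tcp_pos(),get_time())
S=cam('side');C=cam('scene')
for P in [(-.075,0,.094),(-.045,0,.094)]: print(P,'scene',(proj(C,stand(*P))-[180,150])*5,'side',(proj(S,stand(*P))-[220,130])*5)
snap('side','d3',(220,130,380,250),5);snap('scene','s4',(180,150,340,270),5)
E
```

```text
[ 0.1003  0.6257 -0.519 ]
[0.3794 0.2386 0.2194] [ 1.0632 -0.2901 -1.2109] 24.857553915660155
[0.391  0.2489 0.1043] 11.7833
(-0.075, 0, 0.094) scene [459.8515 317.027 ] side [343.1417 352.188 ]
(-0.045, 0, 0.094) scene [393.8295 322.8783] side [288.2132 369.7384]
```

View pics/d3.png

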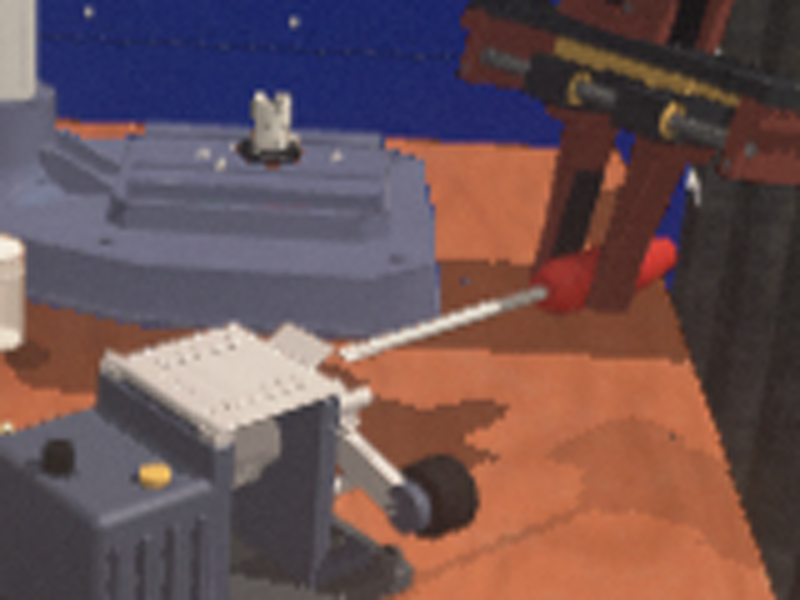

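View pics/s4.png

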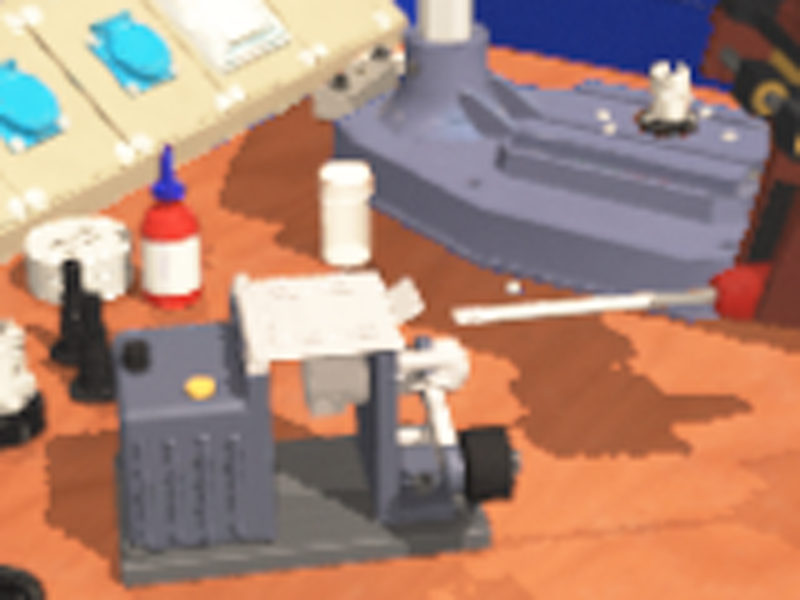

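```bash
cat >> h.py <<'E'
def arc(th,r=.050,y=0.,off=.0025):
    c,s=np.cos(th),np.sin(th)
    return (.016-r*c-off*s, y, .102+r*s-off*c)
E
python3 - <<'E'
from h import *
movel(tcp_for_tip(-.075,0,.0945),v=.1)
print(movel(tcp_for_tip(-.034,0,.0945),v=.05,until_force=5),get_tcp_pos(),get_ft_force())
for th in [0,.05,.1,.2,.3,.4]:
    movel(tcp_for_tip(*arc(th)),v=.04);print(th,get_ft_force(),get_ft_torque(),get_grip_width()*88)
print(get_time())
for n,w,o in (('scene',cam('scene'),[180,150]),('side',cam('side'),[220,130])): print((proj(w,stand(*arc(.4)))-o)*5)
snap('side','d4',(220,130,380,250),5);snap('scene','s5',(180,150,340,270),5)
E
```

```text
False [0.4207 0.276  0.1043] [ 0.6243  0.4681 -0.5189]
0 [ 0.1453  0.5173 -2.6118] [-0.0353  0.1934 -0.0163] 24.716699542944674
0.05 [-0.8132  0.0606 -1.8962] [-0.1103  0.3227 -0.047 ] 25.033775130180878
0.1 [-0.841  -0.1958 -1.7286] [-0.1697  0.2672  0.0133] 24.910756470885975
0.2 [-0.307   0.3673 -2.0504] [-0.1457  0.2854  0.0405] 24.60895962370708
0.3 [-0.1013 -0.802  -2.1361] [-0.108   0.2281  0.0625] 24.983693357759567
0.4 [-0.2951  0.3295 -2.6764] [-0.1259  0.2496  0.0646] 25.28138049140121
14.7
[361.9542 274.9999]
[264.6426 322.5442]
```

View pics/d4.png

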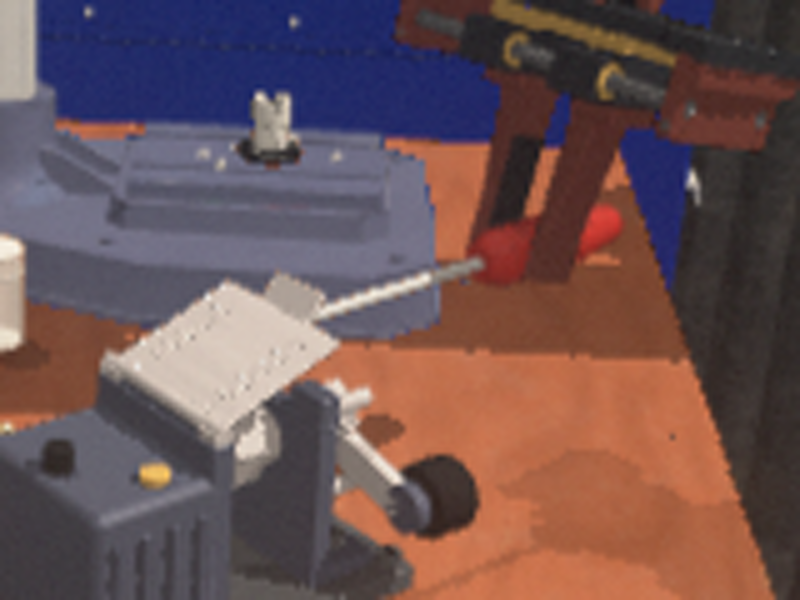

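View pics/s5.png

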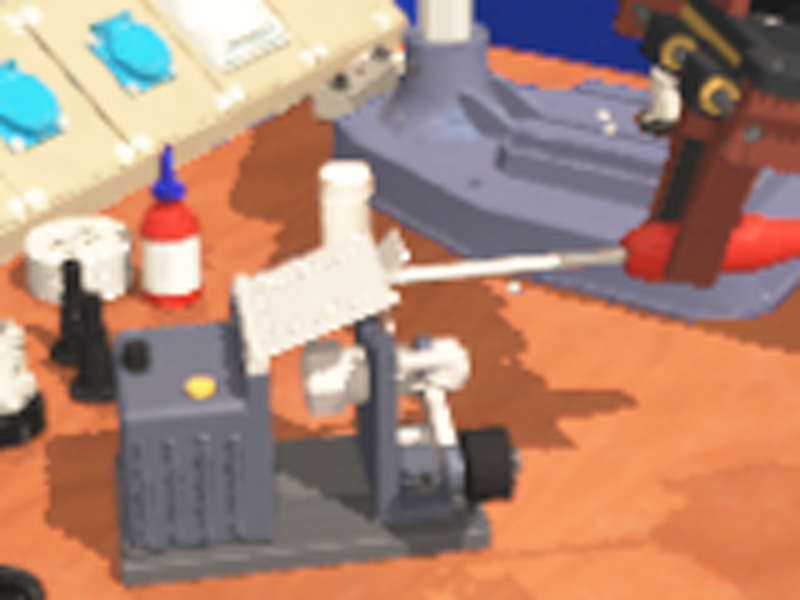

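Run:
```python
from h import *
for th in [.6,.8,1.0,1.2,1.4,1.6,1.8,2.0,2.2,2.4]:
    movel(tcp_for_tip(*arc(th)),v=.05);print(th,get_ft_force(),get_ft_torque(),get_grip_width()*88)
wait(.3)
print(get_time())
snap('side','d5',(220,130,380,250),5);snap('scene','s6',(180,150,340,270),5)
```

```text
0.6 [-0.1869  0.6305 -1.5413] [-0.0879  0.2536 -0.0249] 25.054213739570002
0.8 [ 0.4647  0.2228 -0.583 ] [-0.0677  0.1739  0.0009] 25.30794520195393
1.0 [ 0.572  -0.2785 -1.4811] [ 0.0151  0.1686 -0.0411] 24.696411708367112
1.2 [-1.0464  0.4641 -0.8257] [ 0.0221  0.1523 -0.0002] 25.100093072526896
1.4 [ 0.0972  0.2956 -1.0152] [0.0109 0.0882 0.0077] 25.0289326955969
1.6 [ 0.24   -0.1125 -1.1527] [ 0.0229  0.1064 -0.0298] 24.930054738959534
1.8 [-0.7793 -0.4029 -1.5744] [-0.0069  0.0849 -0.0306] 25.1539758155059
2.0 [ 0.1492  0.6303 -0.9918] [ 0.0415  0.076  -0.0087] 25.317764991567916
2.2 [ 0.2396 -0.9228 -0.26  ] [0.027  0.1518 0.0346] 24.923103034196867
2.4 [0.2739 1.0708 0.2769] [-0.0199  0.1234 -0.0233] 25.553337719107766
18.6
```

View pics/d5.png

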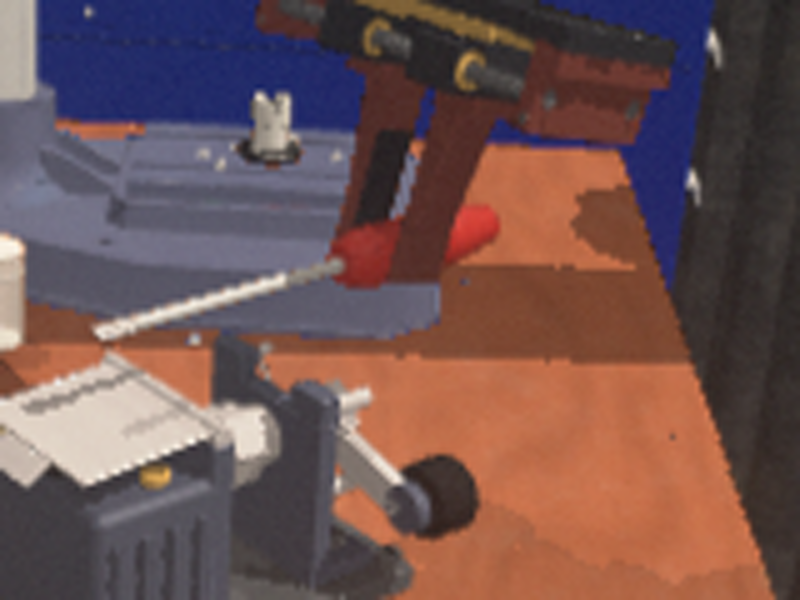

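View pics/s6.png

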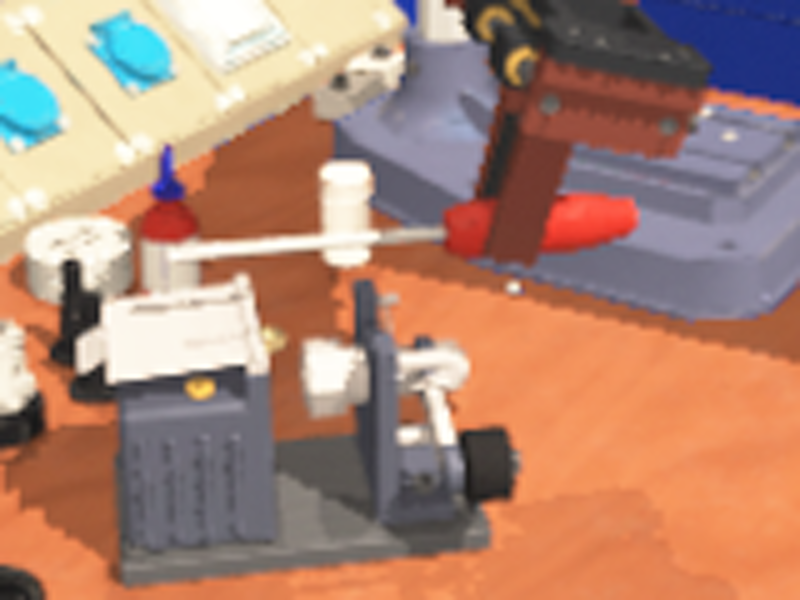

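Run:
```python
from h import *
movel(tcp_for_tip(.05,0,.17),v=.15)
movel(tcp_for_tip(-.09,0,.21),v=.25)
q=R2q(toolR(.1616,-.26))
move_pose([.4428,.1927,.20],q)
movel([.4428,.1927,.04],v=.15)
print(movel([.4428,.1927,.0225],v=.03,until_force=4),get_tcp_pos(),get_ft_force(),get_grip_width()*88)
S=cam('side');C=cam('scene')
snap('scene','s7',(220,150,380,270),5);snap('side','d6',(220,130,380,250),5);print(get_time())
```

```text
True [0.4429 0.1927 0.0229] [-0.6543  0.0785  6.6606] 25.119031776085492
22.3917
```

View pics/s7.png

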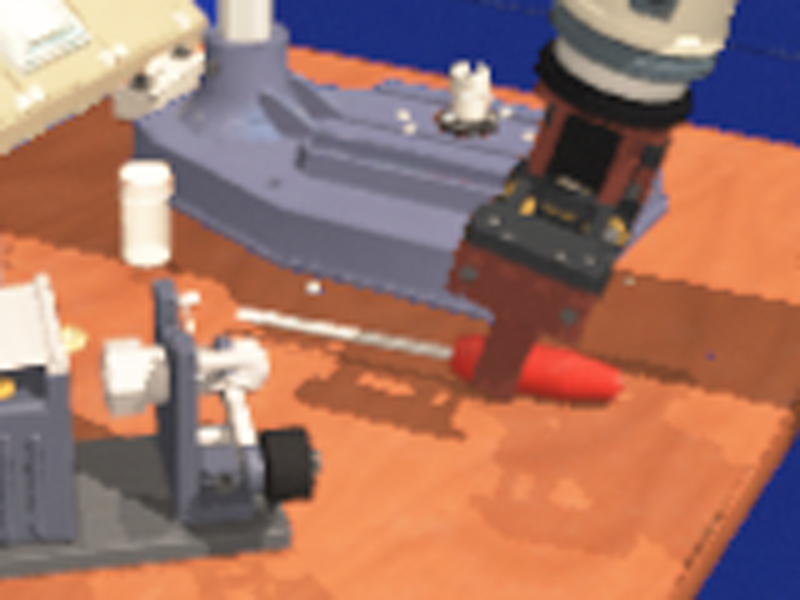

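View pics/d6.png

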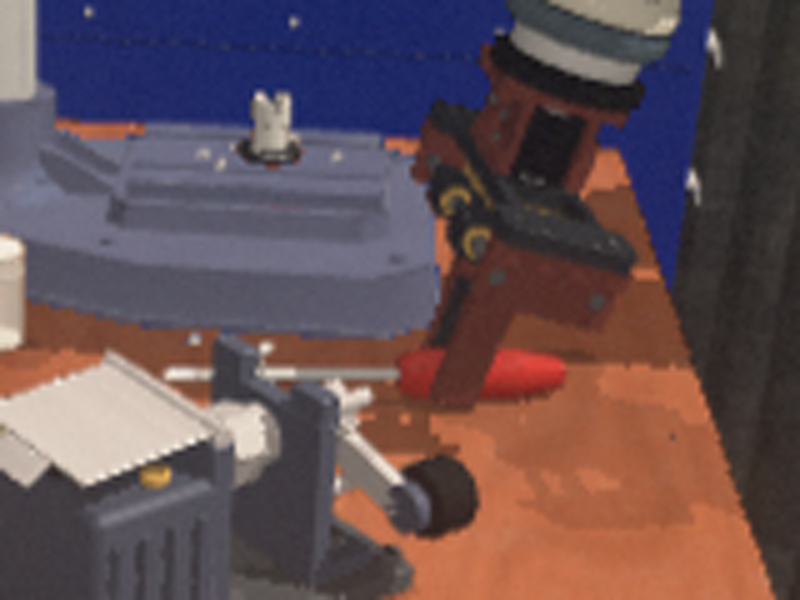

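Run:
```python
from h import *
command_gripper(1.0)
M=toolR(.1616,-.26); p=np.array(get_tcp_pos())
movel(list(p-M[:,2]*.09),v=.12);print(get_ft_force(),get_time())
move_pose(list(stand(-.16,0,.25)),R2q(toolR(SY)))
move_pose(list(stand(-.017,0,.20)),R2q(toolR(SY)));print(get_tcp_pos(),get_ft_force(),get_time())
W=cam('wrist')
snap('wrist','w3',(150,70,360,280),3.5 if 0 else 2.8)
print('pred head',(proj(W,stand(-.017,0,.085))-[150,70])*2.8)
S=cam('side');C=cam('scene');print((proj(C,stand(-.017,0,.07))-[180,150])*5,(proj(S,stand(-.017,0,.07))-[220,130])*5)
snap('scene','s8',(180,150,340,270),5);snap('side','d7',(220,130,380,250),5)
```

```text
[-0.5137  0.1718 -0.4994] 24.3583
[0.5417 0.3842 0.1982] [-0.0638 -0.8191 -0.5797] 25.75
pred head [291.6089 355.0095]
[332.7612 375.567 ] [232.5426 438.847 ]
```

View pics/w3.png

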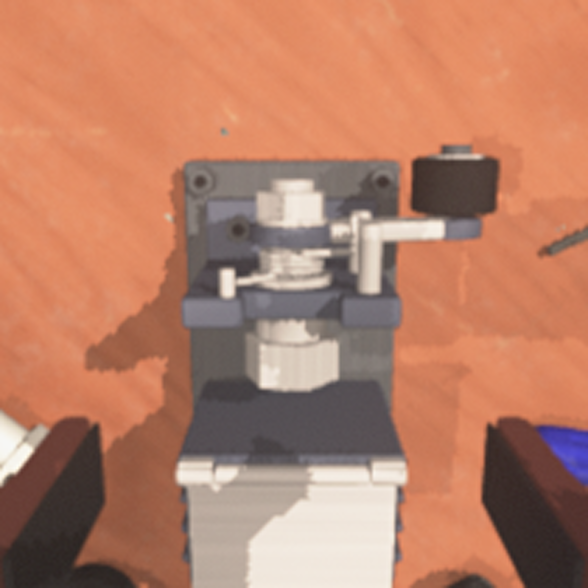

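View pics/s8.png

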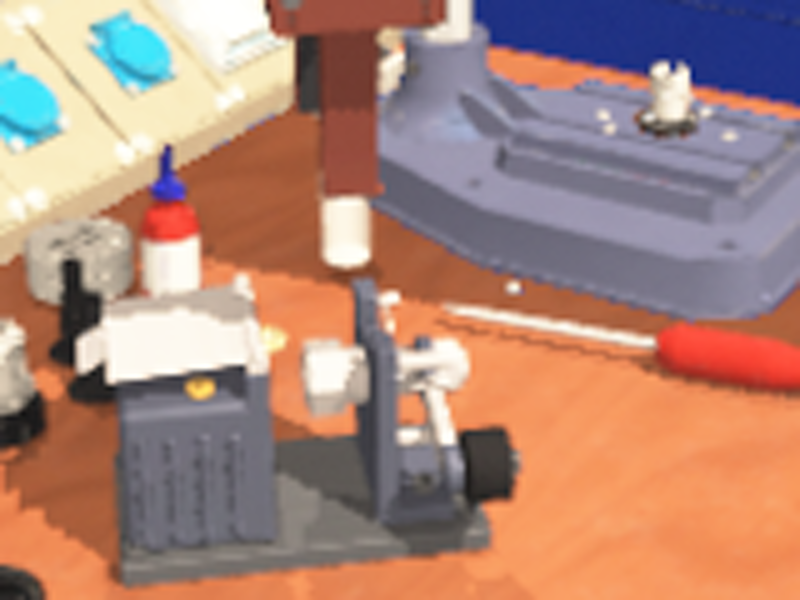

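View pics/d7.png

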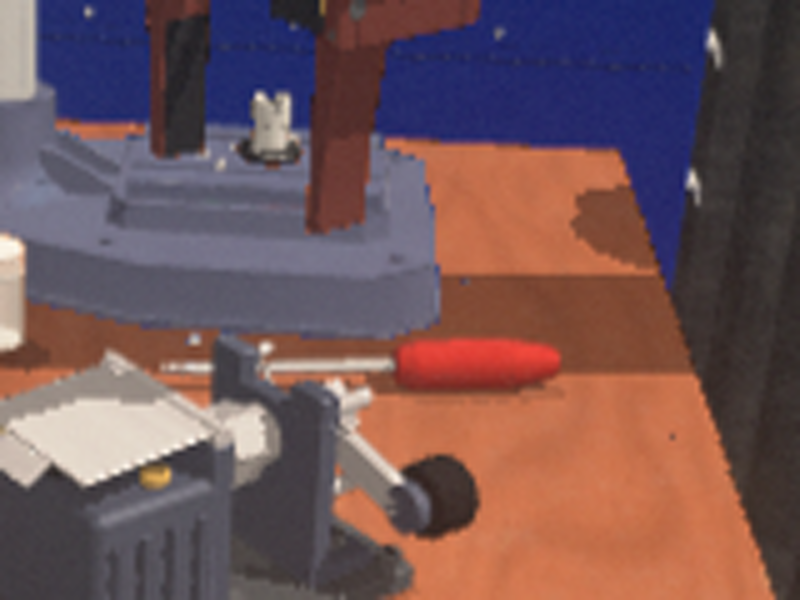

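Run:
```python
from h import *
BX=-.015
def pose(roll): return list(stand(BX,0,.070)), R2q(toolR(SY,0,roll))
p,q=pose(-.35); M=toolR(SY,0,-.35)
move_pose(list(np.array(p)-M[:,2]*.11),q);print(get_tcp_pos(),get_ft_force())
f0=np.array(get_ft_force())
print(movel(p,v=.08,until_force=6),tostand(get_tcp_pos()),get_ft_force())
command_gripper(0.0);print(get_grip_width()*88)
wait(.2)
F=np.mean([get_ft_force() for _ in range(5)],0);T=get_ft_torque();print('F stand',F@SX,F@SYv,F[2],'T',np.array(T)@SX,T,get_time())
snap('wrist','w4');snap('side','d8',(220,130,380,250),5)
```

```text
[0.5184 0.4157 0.1739] [-0.2834  0.5123  0.1486]
False [-0.0146  0.0001  0.0705] [-0.3887 -1.193  -0.2414]
29.92280188930125
F stand 0.5375936024905683 -4.484732420948078 1.6567176844927698 T -0.7185007307635031 [-0.4648 -0.5578 -0.0057] 29.0417
```

View pics/w4.png

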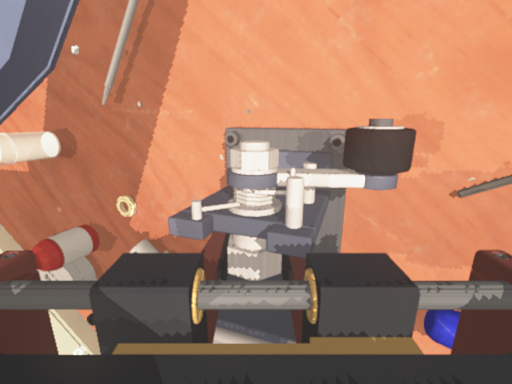

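View pics/d8.png

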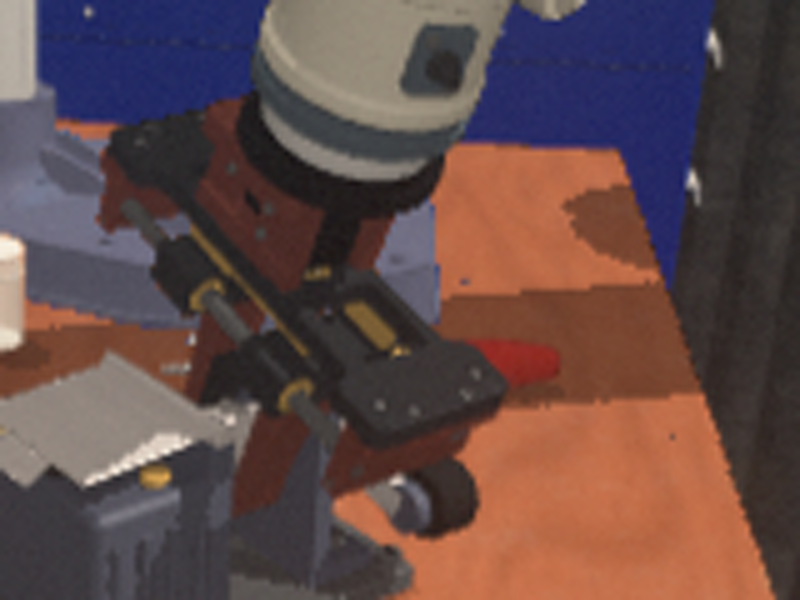

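Run:
```python
from h import *
for a in [.05,.1,.2,.3,.4,.45,.48,.50]:
    movel(list(stand(-.015,0,.070)),R2q(toolR(SY,0,-.35+a)),v=.03)
    F=np.array(get_ft_force());T=np.array(get_ft_torque());print(a,'F',F@SX,F@SYv,F[2],'T',T@SX,get_grip_width()*88,get_time())
M=q2R(get_ee_rot());print('roll actual',np.arctan2(M[:,0]@Z,M[:,0]@SYv),tostand(get_tcp_pos()))
snap('wrist','w5');snap('side','d9',(220,130,380,250),5);snap('scene','s9',(180,150,340,270),5)
```

```text
0.05 F -0.761010395503493 -4.663495661549583 1.3660681955557061 T -0.7851803558946803 30.197994441617023 29.3917
0.1 F -0.05461525137770294 -6.317816870874536 1.9135850787746649 T -1.1714143307472993 29.966538333643385 29.6417
0.2 F -0.8302585230868216 -6.142212530790248 3.6786440624632317 T -1.2093274682938455 29.532542226895316 29.9
0.3 F -2.2299350839715815 -7.550086598403586 5.561440348147093 T -1.3812143088448845 30.07319990471718 30.1583
0.4 F -2.5270420262509354 -7.329669891251337 6.594588416663121 T -1.505000665193307 29.855846670443757 30.4167
0.45 F -3.750909108549047 -9.095370283399319 7.301443762386894 T -1.5892377422831165 29.775352207982948 30.6667
0.48 F -4.42724809358247 -10.44740574872499 6.257635929324 T -1.636104296457587 30.326779346677014 30.9167
0.5 F -4.716802254557452 -10.109388354678517 7.898272578230952 T -1.6989635833477263 29.762251948342517 31.1667
roll actual 0.14476657039883 [-0.015  -0.0007  0.0702]
```

View pics/w5.png

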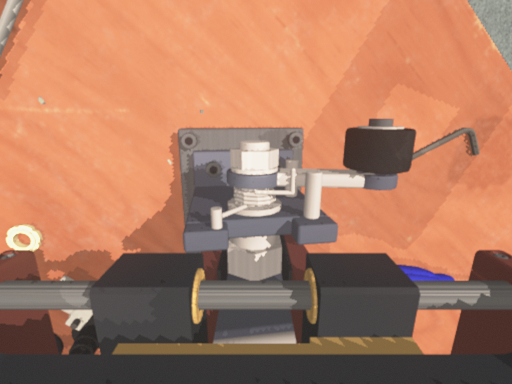

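View pics/d9.png

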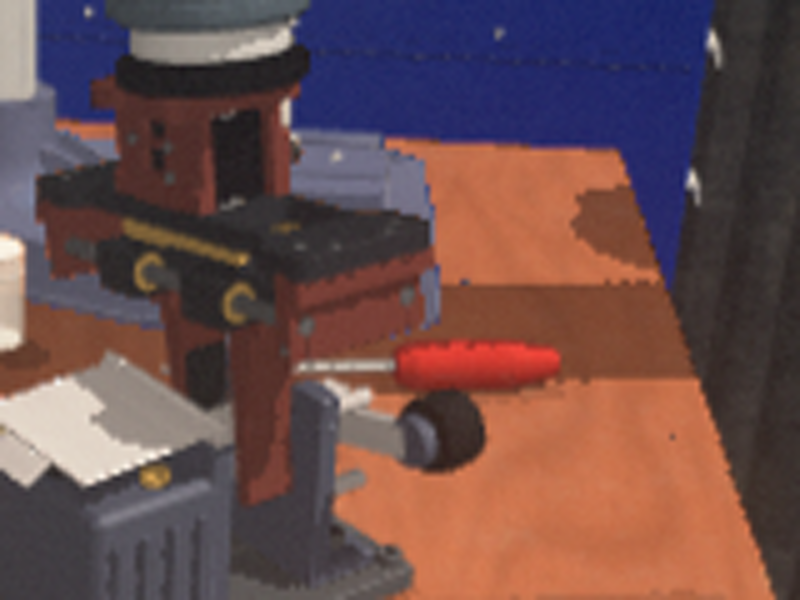

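View pics/s9.png

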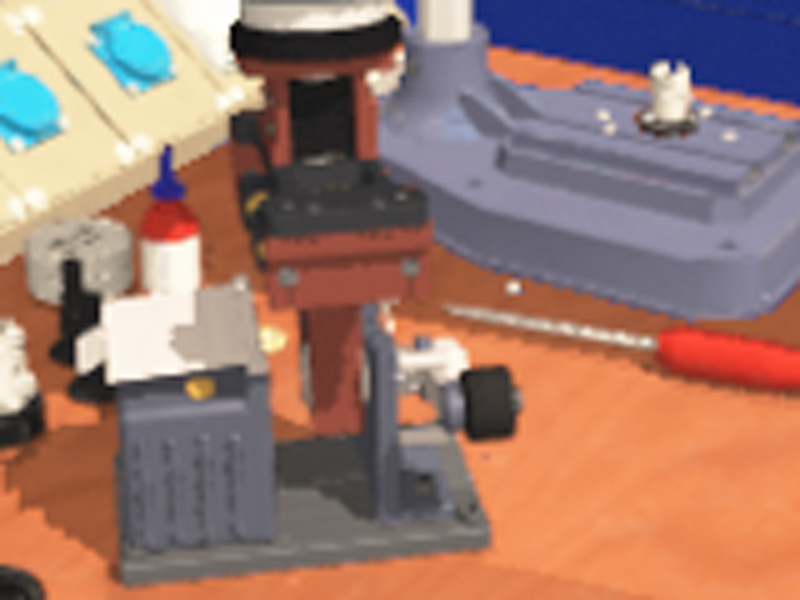

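Run:
```python
from h import *
for a in [.50,.51,.52,.53,.54,.55]:
    movel(list(stand(-.015,-.0007,.0703)),R2q(toolR(SY,0,-.35+a)),v=.03); wait(.1)
    F=np.mean([get_ft_force() for _ in range(4)],0);T=np.mean([get_ft_torque() for _ in range(4)],0)
    M=q2R(get_ee_rot())
    print(a,'F',F@SX,F@SYv,F[2],'T',T@SX,'roll',np.arctan2(M[:,0]@Z,M[:,0]@SYv)+.35,tostand(get_tcp_pos()),get_grip_width()*88,get_time())
snap('wrist','w6',(170,110,430,290),3);snap('side','d10',(260,190,340,250),8);snap('scene','s10',(240,205,300,250),10)
```

```text
0.5 F -3.0299440376415934 -8.035716116126958 5.018493996024225 T -1.3006933676083263 roll 0.4951470586638504 [-0.015  -0.0007  0.0702] 29.65487800613037 31.6667
0.51 F -2.2369035635170027 -7.47496534854269 4.651721374446952 T -1.497273343965704 roll 0.5050753535485855 [-0.015  -0.0007  0.0702] 29.77976744954231 32.0167
0.52 F -2.0362924665846704 -6.626594639371603 5.502257333733403 T -1.8033576460543288 roll 0.5147654105601567 [-0.015  -0.0007  0.0702] 29.97467022041932 32.3667
0.53 F -3.6730981546321226 -6.442105647422526 3.7447548184704766 T -1.919360152769876 roll 0.524623817799521 [-0.0149 -0.0007  0.0702] 29.63680572672135 32.7167
0.54 F -2.326137103957874 -5.988310615568302 5.009683141408094 T -1.9277640616885687 roll 0.5345386232241497 [-0.0149 -0.0007  0.0702] 30.115553969834252 33.0667
0.55 F -1.5529702554316713 -7.034713146687271 4.328960222083609 T -1.9424483729652022 roll 0.5445450521982844 [-0.0149 -0.0007  0.0702] 29.985852195012875 33.4167
```

View pics/w6.png

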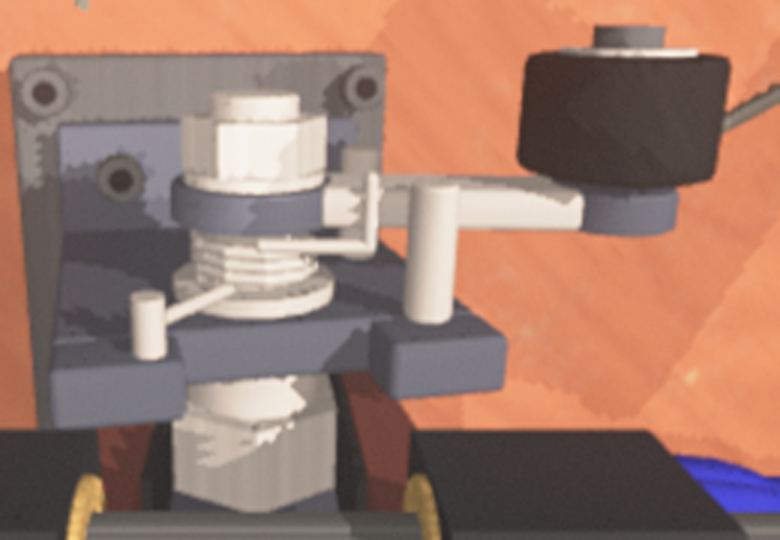

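View pics/d10.png

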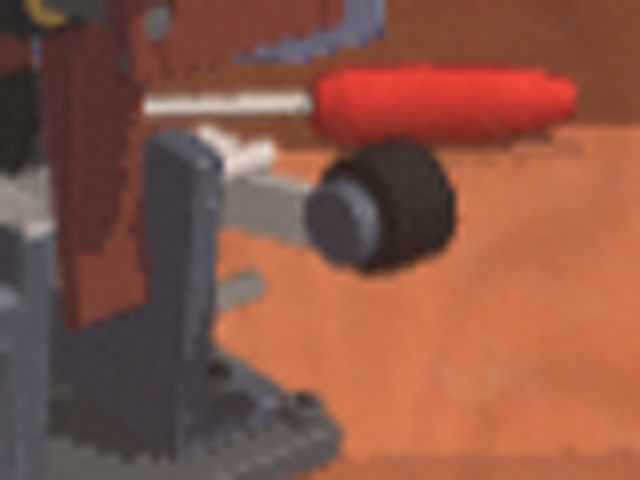

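View pics/s10.png

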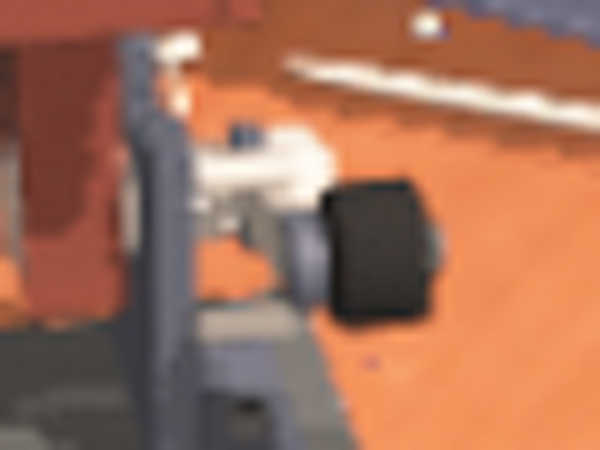

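Run:
```python
from h import *
movel(list(stand(-.015,-.0007,.0703)),R2q(toolR(SY,0,-.35+.545)),v=.03); wait(.6)
F=np.mean([get_ft_force() for _ in range(4)],0);T=np.mean([get_ft_torque() for _ in range(4)],0)
print(F,T@SX,get_grip_width()*88,get_qvel(),get_time())
snap('scene','s11')
im=cv2.imread('pics/raw_s10.png');im2=cv2.imread('pics/raw_s11.png');print('change in arm area',np.abs(im.astype(int)-im2)[205:250,255:300].mean())
job_done()
```

```text
[ 3.2141 -5.7462  4.3062] -1.768766852579753 30.361119781793818 [ 0.001  -0.0002 -0.0018 -0.0013 -0.0017 -0.0013] 34.4167
change in arm area 0.9249382716049382
the job is handed in; nothing more can be done
```

View pics/s11.png

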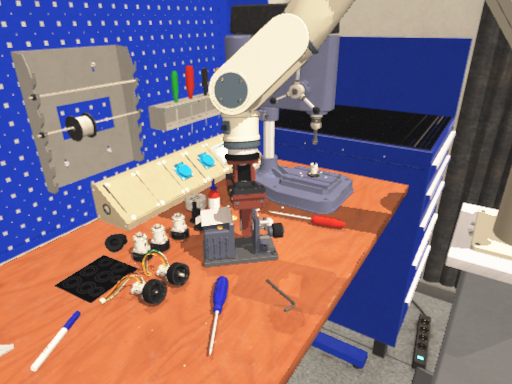

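The job is done and handed in at 34.4 s of robot time. I levered the cover up at the slot, folded it over onto its buffer, and laid the screwdriver back at its original place under light contact. I then gripped the bolt head on two opposite flats, turned it, and handed in still gripping it.

**Last checks**
- **Grip:** the fingers read about 30 mm, which matches the head's width across flats. The arm was still and the force on the tool was under 10 N.
- **Stop pin:** wrist torque rose sharply at about 0.51 to 0.53 rad, then levelled off. I read this as the idler arm on its upper stop, with the grip then slipping slightly. I backed off to 0.545 rad so it still presses against the stop. The pictures show the arm raised and not moving, but do not show contact with the pin directly.
- **Cover and bench:** the scene picture shows the cover folded over, the screwdriver lying on the bench, and the other things apparently where they were. I compared these by eye only.

**What disagreed**
- **Start position:** the cameras showed the gripper starting inside the drill press's head, not clear on its far side as described. I moved it out slowly towards -y, and no contact force registered on the way.
- **Side force on the bolt:** a steady sideways force of about 6 to 7 N remained while gripping, so the gripper is slightly off the bolt axis.

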